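Start the hand screw of a filter housing

ROBOT

A 6-joint arm with a two-finger parallel gripper is mounted at the origin on a cart in front of the work surface, level with it; the furniture and walls round the work are solid. World frame = base frame: x ahead of the robot, y to its left, z up, the work surface at z = 0. Lengths are in mm, angles in rad, forces in N, time in s.
With the tool pointing down it reaches from about 300 to 875 mm from the base axis. Payload 6.4 kg.
Tool frame: the origin (TCP) lies on the centre line of the jaws, within the pads' length; the fingertips stand 11 mm ahead of it and the grasp point (between the pads) lies 8 mm behind it; z points along the fingers, x is the direction in which the jaws open and shut, and the axes are right-handed (so a half turn about z gives the same grasp; the last joint's range is limited). The gripper opens to 85 mm and grips with 20 to 120 N. Pads are 22 mm wide; open, the fingers measure 114 mm over their backs; the gripper's body (76 mm by 85 mm) begins 54 mm behind the grasp point. The pads swing forward as they close: fully open they stand 13 mm farther back than shut.
Start: joints at [1.079, 0.181, 1.607, -0, 1.354, -0.206], TCP at [162.095, 551.694, 242.288] pointing down, gripper open.
Joint ranges: [-2.99, 2.99], [-0.89, 2.07], [0.3, 2.58], [-1.14, 4.28], [0, 2.63], [-3.12, 3.12]. Speed limits (rad/s): [2.57, 2.57, 3.01, 3.14, 3.14, 3.14].

INTERFACE

Orientations are given as a rotation vector (axis times angle).
In Python, from workcell import bot, capture, calibration, nets gives the robot as it stands. The module is installed in compiled form; this text tells all that it offers.
- The arm moves only by the shell command python3 -m creep 'ROWS' [FORCE]. ROWS is JSON, a list of rows, each a list of 7 numbers: the finger opening in mm, from 0 to 85.4, then the shift along the tool's x, y, z in mm, then the turn, a rotation vector about the tool's x, y, z in degrees. A call has 1 to 12 rows; each row is the pose to reach, as a shift and turn from the pose measured when the call began, along the tool's axes at that moment; what a row does not reach only later rows make up. A row lasts 1/12 s, in which the tool goes at most 41.7 mm and 7.16 degrees, less where a joint would pass 70% of its speed; a pose out of reach is approached as far as the arm can. A call with a gripper value outside its range is refused whole. The fingers move at their own pace and stop on an object; FORCE is the grip in N (left out, the last holds). Time passes only in rows, so rows that repeat a pose let the fingers close. It gives the time, the measured TCP pose, the force and the opening at its end, in the units of the state.
- bot.read_state(): the state, without advancing time (a new reading comes with each control period).
- capture(name): name is "side" or "top"; returns the picture (420x560x3 uint8, blue, green, red); there is no depth.
- calibration(name): a dict with "K" (3x3 intrinsics, pixels), "pose" (4x4, takes a point from camera to world coordinates). Camera axes: x right, y down, z forward; pixel columns grow to the right and rows downward; lengths in mm; the calibration is good to about 2 mm. A picture is of the moment at which its call begins. calibration takes no time and is no camera call.
- bot.finish_job(): hands the job in, once; it reports no verdict.
Trained networks look in the newest picture that a camera, given by its name, has taken for a name from the list of things; names that differ only in an ending like _2 or _b are one class to them, and where a whole thing is asked for, a point or a joint stands for the part that bears it (a point fixed in the world has none). Each returns a list of dicts, best first, with "confidence" (0 to 1); they miss things now and then, are a little off and sometimes report something else, mostly with a low value. They report only what shows in the picture. A call takes as long as a camera call. They do not tell look-alikes from the thing itself.
- nets.masks_of(thing, camera): "region" (420x560 bool, what is visible of it) and "extent" ([left, top, right, bottom] in pixels, round what is visible of it).
- nets.landmark_of(thing, camera): "uv" ([column, row] in pixels: a listed point, or the origin of a listed thing).
The state is a dict: "clock": time; "joint_positions": joint angles; "qd": joint speeds; "tau": joint torques, N m; "eef_pos": TCP position; "ee_rot": TCP orientation; "force": force on the tool from outside, world axes, zero at the start; "ft_torque": the same for the moment, N m; "opening": finger opening in mm.
Only numpy, scipy, OpenCV 4.12 (cv2) and the standard library are available. Lean on these libraries where they do the work, as an engineer would, in place of code of your own. Each camera call takes 0.05 s, during which the arm holds its last target.

TASK

Close up the filter housing on the bench: press its lid down until it sits fully home on the rim. Then start its hand screw without crossing the thread: turn the black knob backward (anticlockwise from above) until you feel the thread drop, then forward one turn from there. Finish still gripping the knob, so that the screw stays just started and not tightened, and do not disturb the things lying round the housing.

Things in the scene. Friction and masses are not known exactly. Their poses are not given: they have to be found in the camera images.
- housing: round grey plastic filter housing, fixed to the bench: foot 144 mm across, bowl 114 mm, rim 128 mm across. Origin: centre of its underside on the bench, z up. The rim, where the lid seats, is 56 mm above it. White hose barbs stick out at +y and -y, to 84 mm from the axis, 22 to 30 mm up; at +x a small fork on the rim keeps the lid from turning
- lid_top (a point): centre of the upper face of the clear lid, a disc 128 mm across, 10 mm thick. It slides straight down into the housing against O-ring friction (10 to 15 N moves it slowly) and stays where left. Press its face on any spot outside the knob, or on both sides of the knob at once. Fully home its face is 66 mm above the housing's origin
- lid (a joint): how far the lid has been pushed down, m: 0 to 0.003 at the start (16 to 19 mm proud of the rim), 0.019 fully home on the rim
- knob: turning part of the captive hand screw: round black fluted knob, 40 mm across, on a white stem with a coarse right-hand thread, pitch 6 mm, that passes through the lid to a threaded post. 0.13 kg. Origin: on the axis at the underside of the steel washer (33 mm across) below the knob, z up. The grip spans z = 11 to 34 mm. A small steel dot on the knob's top lies 14 mm toward its -x
- knob_grip (a point): on the screw's axis at mid-height of the fluted grip, 22 mm above the washer's underside; grip here from above at any yaw. The lid's face lies below this point by 23 mm plus the value of joint screw_lift
- screw_lift (a joint): height of the washer over the lid, m. 0 at the start: the screw hangs on the lid, clear of the thread. With the lid home it rests on the thread's end at 0.014 to 0.0155, climbs to 0.016 turned backward, then drops to 0.010. Each turn forward draws it down 0.006 (1 mm play). Gripping fingers may carry its weight: lower them, or open them and it falls; a light grip slips along it
- screw_turn (a joint): angle of the screw, rad, counted over several turns; grows turned forward (clockwise from above). 0.5 to 2.0 at the start. Turned backward with the lid home, the thread drops just past 0 (free to fall by -0.2), where the knob's dot points to the housing's -x. One turn forward of that is 6.28. Turns easily (0.02 N m) and stays where left
- petri_dish: bystander: clear round dish with lid, 62 mm across, 13 mm high, lying near the housing; origin at the centre of its underside
- tweezers: bystander: steel tweezers, 120 mm long, lying flat near the housing; origin at the middle of the underside, long axis y
- bottle_wash: bystander: small white bottle, 38 mm across, 70 mm high, standing near the housing; origin at the centre of its underside
Mind the look-alikes: they are no part of the job. There is more than one size of the housing; the job needs the larger.

How it is judged (in metres and radians):
On the way, in this order (a step that is already met when the one before it is completed fails the run):
1. the lid is pressed fully home on the rim (value of joint lid above 0.0182 m), for 0.2 s.
2. with the lid home, the screw is turned backward past the start of the thread and has dropped (value of joint lid above 0.0178 m and value of joint screw_turn below 0.05 rad and value of joint screw_lift below 0.013 m), for 0.1 s.
At the end, for the whole second after the job is handed in: The lid is home on the rim (within about 1 mm), the screw is one turn (give or take a seventh of a turn) forward of the point where its thread dropped, drawn down accordingly (washer 1.8 to 6.6 mm above the lid) and at rest, and the fingers still grip the knob (more than 1 N) (value of joint lid above 0.0178 m and value of joint screw_turn between 5.38 and 7.18 rad and value of joint screw_lift between 0.0018 and 0.0066 m and contact force between the fingers and knob above 1 N and velocity of joint screw_turn between -0.2 and 0.2 rad/s); the arm keeps its last pose, push and grip.
It fails at once if the petri dish is disturbed (moved more than 25 mm) (distance of petri_dish from where it was at the start of the episode above 0.025 m).
It fails at once if the tweezers are disturbed (moved more than 25 mm) (distance of tweezers from where it was at the start of the episode above 0.025 m).
It fails at once if the small bottle is disturbed or tipped (moved more than 25 mm) (distance of bottle_wash from where it was at the start of the episode above 0.025 m or angle between bottle_wash's own z axis and vertical above 0.3 rad).
It also fails if it takes over 64 s, if anything falls off the work surface, if the arm or the gripper's body presses on something with over 40 N, if the wrist force passes 120 N, or if a joint passes its speed limit or range.

## Working session

There is one attempt and no reset: what is moved stays moved. The work goes in short steps, Python scripts to look and compute and a shell command to move; the robot and the scene stay as the last step left them, time stands still between calls to the robot, and variables do not carry over. Pictures are saved under pics/ and viewed, and the job is handed in when it is done.

```bash
mkdir -p pics; python3 - <<'E'
from workcell import bot, capture, calibration, nets
import cv2
s=bot.read_state(); print(s)
for n in("side","top"):
    im=capture(n); cv2.imwrite(f"pics/{n}0.png",im); c=calibration(n); print(n,c)
    for t in("housing","lid_top","knob","knob_grip"):
        print(t,[( [round(float(v),1) for v in d["uv"]],round(d["confidence"],2)) for d in nets.landmark_of(t,n)])
E
```

```text
{'clock': 0.0, 'joint_positions': array([ 1.07871101e+00,  1.81512240e-01,  1.60802470e+00, -1.02942930e-05,
        1.35378420e+00, -2.06305904e-01]), 'qd': array([-1.21974459e-04, -9.22788753e-04, -4.60671085e-05,  4.67527343e-04,
        5.43649355e-04, -3.44941685e-04]), 'tau': array([-5.12508632e-04, -4.44886243e+01, -3.51332259e+01, -3.39339740e-04,
        9.30198119e-03, -3.25691133e-05]), 'eef_pos': array([161.82646227, 551.19995343, 241.39225577]), 'ee_rot': array([ 2.51454917e+00,  1.88201903e+00, -2.45361883e-03]), 'force': array([ 0.81162567,  1.57420599, -1.00399683]), 'ft_torque': array([ 0.01671898, -0.01086507, -0.01269371]), 'opening': 85.49931361122037}
side {'K': array([[424.41310149,   0.        , 285.74282411],
       [  0.        , 424.41310149, 206.70870556],
       [  0.        ,   0.        ,   1.        ]]), 'pose': array([[ 9.77379283e-01, -9.60499257e-02,  1.88425445e-01,
         3.29712684e+02],
       [-2.11234184e-01, -4.87483394e-01,  8.47195408e-01,
        -1.17020258e+03],
       [ 1.04812193e-02, -8.67833136e-01, -4.96745198e-01,
         5.90774
[... 364 characters left out ...]
    [  0.        , 408.77716085, 207.94514591],
       [  0.        ,   0.        ,   1.        ]]), 'pose': array([[-2.68281913e-02, -9.94837137e-01,  9.78739951e-02,
         4.07227171e+02],
       [-9.99344452e-01,  2.43104880e-02, -2.68266136e-02,
        -2.69887023e+02],
       [ 2.43087469e-02, -9.85295435e-02, -9.94837180e-01,
         1.00513475e+03],
       [ 0.00000000e+00,  0.00000000e+00,  0.00000000e+00,
         1.00000000e+00]])}
housing [([310.8, 235.1], 0.78), ([176.9, 129.3], 0.78)]
lid_top [([316.4, 229.6], 0.88), ([169.6, 124.7], 0.86)]
knob [([313.9, 235.6], 0.69), ([377.1, 243.7], 0.63), ([174.8, 128.0], 0.41)]
knob_grip [([315.0, 230.8], 0.68), ([168.5, 122.0], 0.5)]
```

View pics/side0.png

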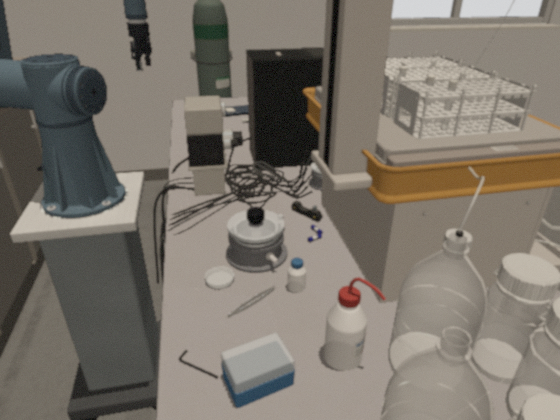

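View pics/top0.png

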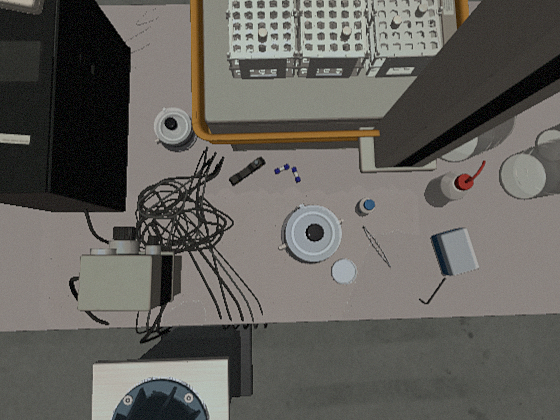

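```bash
cat > h.py <<'E'
import numpy as np, cv2
from workcell import bot, capture, calibration, nets
def ray(n,uv):
    c=calibration(n); P=np.array(c["pose"]); d=P[:3,:3]@np.linalg.inv(c["K"])@np.array([uv[0],uv[1],1.]); return P[:3,3],d
def at_z(n,uv,z):
    o,d=ray(n,uv); return (o+d*(z-o[2])/d[2])
def proj(n,X):
    c=calibration(n);P=np.array(c["pose"]); p=P[:3,:3].T@(np.asarray(X,float)-P[:3,3]); q=np.array(c["K"])@p; return q[:2]/q[2]
def tri(a,b):
    o1,d1=a;o2,d2=b; A=np.stack([d1,-d2],1); t=np.linalg.lstsq(A,o2-o1,rcond=None)[0]
    p,q=o1+t[0]*d1,o2+t[1]*d2; return (p+q)/2,np.linalg.norm(p-q)
E
python3 - <<'E'
from h import *
top=cv2.imread("pics/top0.png");side=cv2.imread("pics/side0.png")
a=cv2.resize(top[190:280,265:355],(400,400),interpolation=cv2.INTER_CUBIC)
b=cv2.resize(top[85:175,130:220],(400,400),interpolation=cv2.INTER_CUBIC)
cv2.imwrite("pics/crop1.png",np.hstack([a,b]))
c=cv2.resize(side[190:300,200:310],(550,550),interpolation=cv2.INTER_CUBIC)
cv2.imwrite("pics/crop2.png",c)
for n,im in(("top",top),("side",side)):
  for t in("housing","lid_top","knob","petri_dish","tweezers","bottle_wash"):
    for d in nets.masks_of(t,n):
        e=d["extent"]; print(n,t,[int(v) for v in e],round(d["confidence"],2), at_z(n,((e[0]+e[2])/2,(e[1]+e[3])/2),60 if t in("housing","lid_top","knob") else 10).round())
print(tri(ray("top",(316.4,229.6)),ray("side",(254.3,221.1))))
print(tri(ray("top",(315,230.8)),ray("side",(256.7,211.5))))
print(tri(ray("top",(310.8,235.1)),ray("side",(257.6,252.8))))
E
```

```text
top housing [155, 108, 198, 150] 0.74 [692. -54.  60.]
top lid_top [286, 202, 339, 260] 0.92 [ 444. -367.   60.]
top lid_top [153, 107, 194, 147] 0.6 [697. -47.  60.]
top knob [307, 223, 324, 241] 0.84 [ 441. -374.   60.]
top knob [166, 117, 177, 130] 0.56 [706. -42.  60.]
top petri_dish [332, 258, 355, 288] 0.91 [ 343. -445.   10.]
top petri_dish [289, 204, 341, 264] 0.35 [ 438. -379.   10.]
top bottle_wash [354, 199, 376, 213] 0.54 [ 503. -503.   10.]
side housing [228, 205, 286, 270] 0.87 [ 439. -390.   60.]
side housing [306, 162, 320, 192] 0.65 [ 644. -116.   60.]
side lid_top [225, 203, 285, 249] 0.68 [ 441. -343.   60.]
side lid_top [310, 162, 318, 175] 0.47 [663. -60.  60.]
side knob [245, 210, 264, 223] 0.53 [ 447. -299.   60.]
side petri_dish [204, 266, 234, 292] 0.56 [ 347. -455.   10.]
side tweezers [232, 286, 270, 312] 0.73 [ 405. -531.   10.]
side bottle_wash [286, 255, 307, 293] 0.59 [ 511. -472.   10.]
(array([ 441.32715024, -371.01410849,   93.12857386]), np.float64(10.199194074720097))
(array([ 442.90874058, -366.02792867,  114.3077739 ]), np.float64(0.09914279772538319))
(array([ 439.6074485 , -367.60636405,    3.33399792]), np.float64(4.950500737287343))
```

View pics/crop1.png

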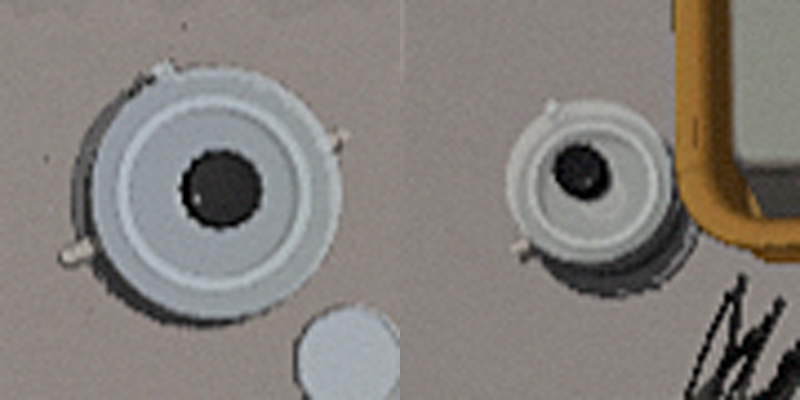

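View pics/crop2.png

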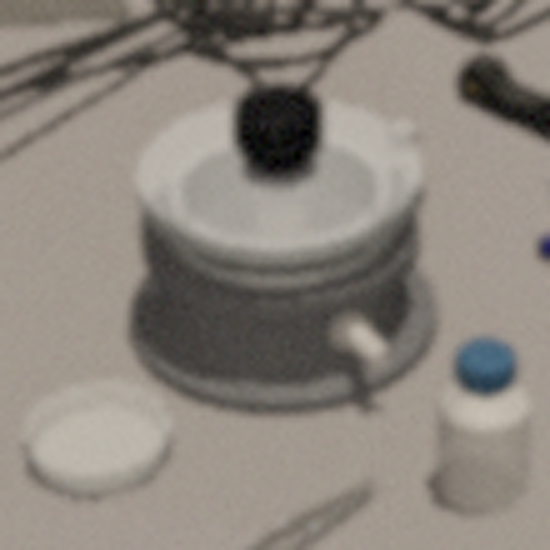

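Candidates: the housing at top (313,234), about 57 px wide (~128 mm), and the one at top (172,127), about 40 px wide (~95 mm). The crop confirms that the first is the larger. It has the dish, bottle and tweezers round it, and its fork is at about (302,206). I'll now refine the axis.

```bash
cat >> h.py <<'E'
from scipy.spatial.transform import Rotation as Ro
def go(x,y,z,yaw=None):
    s=bot.read_state(); R=Ro.from_rotvec(s["ee_rot"]); M=R.as_matrix()
    d=M.T@(np.array([x,y,z])-s["eef_pos"])
    cy=np.degrees(np.arctan2(M[1,0],M[0,0]))
    print("delta tool",d.round(1),"yaw",round(cy,1),"tilt",np.degrees(np.arccos(-M[2,2])).round(2), "q6",np.degrees(s["joint_positions"][5]).round(1))
    if yaw is not None:
        T=Ro.from_matrix(np.array([[np.cos(yaw),np.sin(yaw),0],[np.sin(yaw),-np.cos(yaw),0],[0,0,-1]]))
        print("rotvec deg",np.degrees((R.inv()*T).as_rotvec()).round(1))
def st():
    s=bot.read_state(); R=Ro.from_rotvec(s["ee_rot"]).as_matrix()
    print("t",round(s["clock"],2),"pos",s["eef_pos"].round(1),"yaw",np.degrees(np.arctan2(R[1,0],R[0,0])).round(1),"q6",np.degrees(s["joint_positions"][5]).round(1),"F",s["force"].round(1),"Ftool",(R.T@s["force"]).round(1),"T",s["ft_torque"].round(2),"op",round(s["opening"],1))
E
python3 - <<'E'
from h import *
print("lid ctr", at_z("top",(313.6,233.65),84).round(1), "knob", at_z("top",(314.95,232.75),117).round(1))
# side crop: lid ellipse x137-425,y~97-265 ; knob x237-320,y 88-180
print("side lid", at_z("side",(200+281/5,190+181/5-0),84).round(1))
print("side knob mid", at_z("side",(200+278.5/5,190+134/5),107).round(1))
for X in([441,-367,119],[441,-367,84],[441,-367,0]): print(proj("top",X).round(1),proj("side",X).round(1))
go(400,100,350); go(441,-367,250)
E
```

```text
lid ctr [ 437.8 -365.9   84. ] knob [ 438.6 -365.5  117. ]
side lid [ 439.1 -378.4   84. ]
side knob mid [ 438.9 -376.   107. ]
[315.7 231.6] [255.9 210. ]
[314.  232.2] [256.3 223.4]
[310.5 233.6] [257.1 253.8]
delta tool [-366.3  355.6 -107.7] yaw 73.6 tilt 0.0 q6 -11.8
delta tool [-802.8  526.6   -7.7] yaw 73.6 tilt 0.0 q6 -11.8
```

```bash
python3 -m creep '[[85,0,0,-40,0,0,0],[85,-30,30,-80,0,0,0],[85,-65,65,-108,0,0,0],[85,-100,95,-108,0,0,0],[85,-130,125,-108,0,0,0],[85,-160,155,-108,0,0,0],[85,-190,185,-108,0,0,0],[85,-220,215,-108,0,0,0],[85,-250,245,-108,0,0,0],[85,-280,275,-108,0,0,0],[85,-310,305,-108,0,0,0],[85,-340,335,-108,0,0,0]]' ; python3 -c "
from h import *
st();go(438.5,-367,250)"
```

```text
clock: 2.1
eef_pos: [369.7, 162.8, 350.7]
ee_rot: [2.514, 1.882, 0.002]
force: [1.2, 0.7, 0.3]
opening: 84.7
t 2.1 pos [369.7 162.8 350.7] yaw 73.6 q6 -66.8 F [1.2 0.7 0.3] Ftool [ 1.   1.  -0.3] T [ 0.03 -0.02  0.03] op 84.7
delta tool [-489.   215.1  100.7] yaw 73.6 tilt 0.08 q6 -66.8
```

```bash
python3 -m creep '[[85,-38,15,0,0,0,0],[85,-76,32,0,0,0,0],[85,-114,50,0,0,0,0],[85,-152,67,0,0,0,0],[85,-190,84,0,0,0,0],[85,-228,100,10,0,0,0],[85,-266,117,20,0,0,0],[85,-304,134,30,0,0,0],[85,-342,150,40,0,0,0],[85,-380,167,50,0,0,0],[85,-418,184,60,0,0,0],[85,-456,200,70,0,0,0]]' ; python3 -c "
from h import *
st();go(438.5,-367,190)"
```

```text
clock: 3.1
eef_pos: [432.2, -325.3, 282.1]
ee_rot: [2.515, 1.882, 0.002]
force: [0.7, -0.3, 0.6]
opening: 85.2
t 3.1 pos [ 432.2 -325.3  282.1] yaw 73.6 q6 -123.2 F [ 0.7 -0.3  0.6] Ftool [-0.1  0.8 -0.6] T [-0.02 -0.05  0.04] op 85.2
delta tool [-38.2  17.7  92.1] yaw 73.6 tilt 0.1 q6 -123.2
```

```bash
python3 -m creep '[[85,-20,9,30,0,0,0],[85,-38.2,17.7,60,0,0,0],[85,-38.2,17.7,90,0,0,0],[85,-38.2,17.7,107,0,0,0],[85,-38.2,17.7,107,0,0,0],[85,-38.2,17.7,107,0,0,0]]' ; python3 -c "
from h import *
st();go(438.5,-367,120)
for n in('top','side'):
    im=capture(n); cv2.imwrite('pics/%s1.png'%n,im)
    c=(314,232) if n=='top' else (256,215)
    a=cv2.resize(im[c[1]-60:c[1]+60,c[0]-60:c[0]+60],(560,560),interpolation=cv2.INTER_CUBIC); cv2.imwrite('pics/c_%s1.png'%n,a)
"
```

```text
clock: 3.6
eef_pos: [438.2, -366.6, 174.4]
ee_rot: [-2.514, -1.881, -0.002]
force: [0.7, -0.2, 0.3]
opening: 84.9
t 3.6 pos [ 438.2 -366.6  174.4] yaw 73.6 q6 -125.5 F [ 0.7 -0.2  0.3] Ftool [ 0.   0.8 -0.3] T [-0.01  0.02  0.01] op 84.9
delta tool [-0.4  0.5 54.4] yaw 73.6 tilt 0.11 q6 -125.5
```

View pics/c_side1.png

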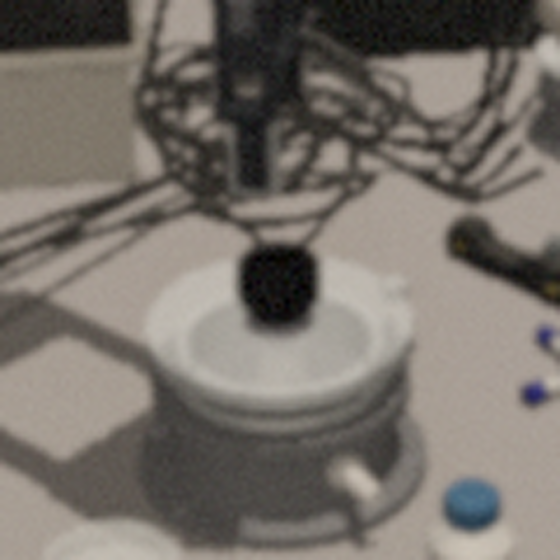

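View pics/c_top1.png

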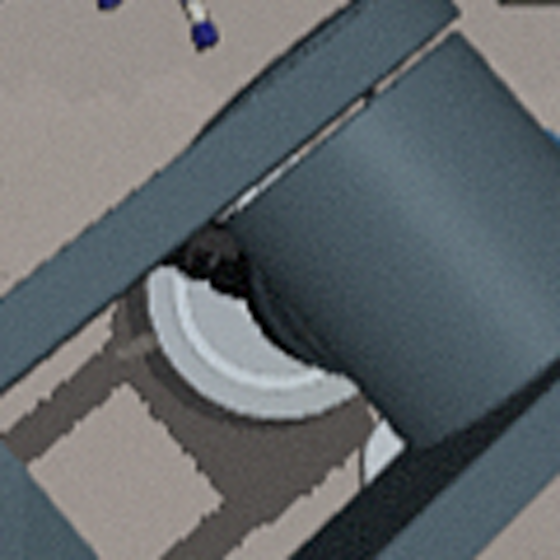

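```bash
python3 -c "
from h import *
s=bot.read_state();R=Ro.from_rotvec(s['ee_rot']).as_matrix()
f=lambda X:((proj('side',X)-np.array([196,155]))*560/120).round(0)
for x in(-42.7,-57,0,42.7,57):
  for y in (-11,11):print(x,y,f(s['eef_pos']+R@np.array([x,y,5])))
print(f([438.5,-367,119]),f([438.5,-367,107]),f([438.5,-367,84]))
"
```

```text
-42.7 -11 [235. 201.]
-42.7 11 [285. 203.]
-57 -11 [230. 217.]
-57 11 [281. 219.]
0 -11 [250. 157.]
0 11 [297. 159.]
42.7 -11 [263. 116.]
42.7 11 [309. 118.]
57 -11 [267. 103.]
57 11 [312. 105.]
[274. 257.] [275. 279.] [276. 320.]
```

The side crop shows the near finger at about column 252, with the knob at about 279. That puts the jaws about 3 mm too low in x, so I'll shift and descend gently.

```bash
python3 -m creep '[[85,0.9,3.2,25,0,0,0],[85,0.9,3.2,50,0,0,0],[85,0.9,3.2,70,0,0,0],[85,0.9,3.2,80,0,0,0],[85,0.9,3.2,80,0,0,0]]' ; python3 -c "
from h import *
st()"; python3 -m creep '[[85,0,0,3,0,0,0],[85,0,0,6,0,0,0],[85,0,0,9,0,0,0],[85,0,0,10,0,0,0],[85,0,0,10,0,0,0]]' ; python3 -c "
from h import *
st()"
```

```text
clock: 4.12
eef_pos: [442.7, -367.2, 96.4]
ee_rot: [2.513, 1.882, 0.002]
force: [0.1, 1.0, -0.9]
opening: 85.2
t 4.12 pos [ 442.7 -367.2   96.4] yaw 73.7 q6 -125.2 F [ 0.1  1.  -0.9] Ftool [ 1.  -0.1  0.9] T [ 0.05  0.01 -0.01] op 85.2
clock: 4.53
eef_pos: [442.9, -367.4, 86.8]
ee_rot: [2.512, 1.881, 0.002]
force: [-0.5, 0.6, -0.6]
opening: 84.9
t 4.53 pos [ 442.9 -367.4   86.8] yaw 73.7 q6 -125.2 F [-0.5  0.6 -0.6] Ftool [ 0.5 -0.6  0.6] T [ 0.02 -0.05 -0.  ] op 84.9
```

```bash
python3 -m creep '[[85,0,0,2,0,0,0],[85,0,0,4,0,0,0],[85,0,0,6,0,0,0],[85,0,0,6,0,0,0]]' ; python3 -c "
from h import *
st()"; python3 -m creep '[[85,0,0,2,0,0,0],[85,0,0,4,0,0,0],[85,0,0,6,0,0,0],[85,0,0,6,0,0,0]]' ; python3 -c "
from h import *
st()"
```

```text
clock: 4.87
eef_pos: [443.1, -367.6, 80.9]
ee_rot: [2.512, 1.881, 0.002]
force: [0.5, -0.2, 2.5]
opening: 84.6
t 4.87 pos [ 443.1 -367.6   80.9] yaw 73.7 q6 -125.2 F [ 0.5 -0.2  2.5] Ftool [-0.1  0.6 -2.5] T [ 0.06 -0.02 -0.01] op 84.6
clock: 5.2
eef_pos: [443.1, -367.7, 75.4]
ee_rot: [2.512, 1.881, 0.002]
force: [-1.4, 1.1, 5.7]
opening: 85.2
t 5.2 pos [ 443.1 -367.7   75.4] yaw 73.7 q6 -125.2 F [-1.4  1.1  5.7] Ftool [ 0.7 -1.6 -5.7] T [0.4  0.17 0.03] op 85.2
```

```bash
python3 -m creep '[[85,0,0,2,0,0,0],[85,0,0,4,0,0,0],[85,0,0,5,0,0,0],[85,0,0,5,0,0,0]]' ; python3 -c "
from h import *
st()"; python3 -m creep '[[85,0,0,1.5,0,0,0],[85,0,0,3,0,0,0],[85,0,0,4,0,0,0],[85,0,0,4,0,0,0]]' ; python3 -c "
from h import *
st()"
```

```text
clock: 5.53
eef_pos: [443.2, -367.7, 71.0]
ee_rot: [2.512, 1.882, 0.002]
force: [-1.4, 1.2, 7.3]
opening: 85.1
t 5.53 pos [ 443.2 -367.7   71. ] yaw 73.7 q6 -125.2 F [-1.4  1.2  7.3] Ftool [ 0.8 -1.6 -7.3] T [0.48 0.23 0.07] op 85.1
clock: 5.87
eef_pos: [443.2, -367.6, 67.5]
ee_rot: [2.512, 1.882, 0.002]
force: [-1.3, 2.2, 6.9]
opening: 85.1
t 5.87 pos [ 443.2 -367.6   67.5] yaw 73.7 q6 -125.3 F [-1.3  2.2  6.9] Ftool [ 1.7 -1.8 -6.9] T [0.49 0.28 0.07] op 85.1
```

```bash
python3 -m creep '[[85,0,0,1.5,0,0,0],[85,0,0,3,0,0,0],[85,0,0,3,0,0,0],[85,0,0,3,0,0,0]]' ; python3 -c "
from h import *
st()"
```

```text
clock: 6.2
eef_pos: [443.2, -367.7, 65.1]
ee_rot: [2.512, 1.882, 0.002]
force: [-1.6, 1.0, 7.7]
opening: 85.0
t 6.2 pos [ 443.2 -367.7   65.1] yaw 73.7 q6 -125.3 F [-1.6  1.   7.7] Ftool [ 0.5 -1.8 -7.7] T [0.43 0.37 0.07] op 85.0
```

```bash
python3 -m creep '[[85,0,0,1,0,0,0],[85,0,0,2,0,0,0],[85,0,0,2,0,0,0],[85,0,0,2,0,0,0]]' ; python3 -c "
from h import *
st()";  python3 -m creep '[[85,0,0,1,0,0,0],[85,0,0,2,0,0,0],[85,0,0,2,0,0,0],[85,0,0,2,0,0,0]]' ; python3 -c "
from h import *
st()"
```

```text
clock: 6.53
eef_pos: [443.2, -367.7, 64.0]
ee_rot: [2.512, 1.883, 0.002]
force: [-3.0, 2.8, 9.0]
opening: 85.0
t 6.53 pos [ 443.2 -367.7   64. ] yaw 73.7 q6 -125.3 F [-3.   2.8  9. ] Ftool [ 1.8 -3.6 -9. ] T [0.55 0.42 0.05] op 85.0
clock: 6.87
eef_pos: [443.2, -367.7, 63.9]
ee_rot: [2.512, 1.883, 0.001]
force: [-5.8, 5.6, 18.0]
opening: 84.9
t 6.87 pos [ 443.2 -367.7   63.9] yaw 73.7 q6 -125.3 F [-5.8  5.6 18. ] Ftool [  3.7  -7.1 -18.1] T [ 1.05  0.86 -0.02] op 84.9
```

```bash
python3 -m creep '[[85,0,0,2,0,0,0],[85,0,0,4,0,0,0],[85,0,0,4,0,0,0],[85,0,0,4,0,0,0],[85,0,0,4,0,0,0]]' ; python3 -c "
from h import *
st()
im=capture('side'); cv2.imwrite('pics/side2.png',im)
a=cv2.resize(im[155:275,196:316],(560,560),interpolation=cv2.INTER_CUBIC); cv2.imwrite('pics/c_side2.png',a)
"
```

```text
clock: 7.28
eef_pos: [443.3, -367.8, 63.7]
ee_rot: [2.512, 1.884, 0.001]
force: [-11.4, 10.6, 33.7]
opening: 84.6
t 7.28 pos [ 443.3 -367.8   63.7] yaw 73.7 q6 -125.3 F [-11.4  10.6  33.7] Ftool [  7.  -13.9 -33.7] T [ 2.07  1.68 -0.06] op 84.6
```

View pics/c_side2.png

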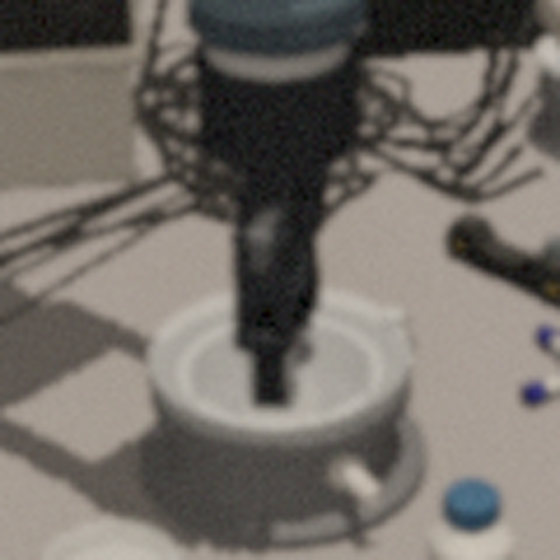

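Lid home: z has stopped at 63.9→63.7 while the push went from 9 to 34 N, and the picture shows the lid flush on the rim. Next I raise around the knob and turn the wrist for the backward stroke.

```bash
python3 -m creep '[[85,0,0,-8,0,0,0],[85,0,0,-18,0,0,0],[85,0,0,-28,0,0,7],[85,0,0,-36,0,0,14],[85,0,0,-36,0,0,21],[85,0,0,-36,0,0,28],[85,0,0,-36,0,0,35],[85,0,0,-36,0,0,42],[85,0,0,-36,0,0,49],[85,0,0,-36,0,0,56],[85,0,0,-36,0,0,63],[85,0,0,-36,0,0,70]]' ; python3 -c "
from h import *
st()
for n in('top','side'):
    im=capture(n); cv2.imwrite('pics/%s3.png'%n,im)
    c=(314,232) if n=='top' else (256,215)
    a=cv2.resize(im[c[1]-60:c[1]+60,c[0]-60:c[0]+60],(400,400),interpolation=cv2.INTER_CUBIC); cv2.imwrite('pics/c_%s3.png'%n,a)
    if n=='top':b=a
cv2.imwrite('pics/c3.png',np.hstack([b,a]))
"
```

```text
clock: 8.33
eef_pos: [443.3, -367.8, 99.7]
ee_rot: [3.139, 0.093, 0.002]
force: [1.0, -0.3, -0.0]
opening: 85.2
t 8.33 pos [ 443.3 -367.8   99.7] yaw 3.4 q6 -54.9 F [ 1.  -0.3 -0. ] Ftool [1.  0.3 0. ] T [ 0.02 -0.03 -0.05] op 85.2
```

View pics/c3.png

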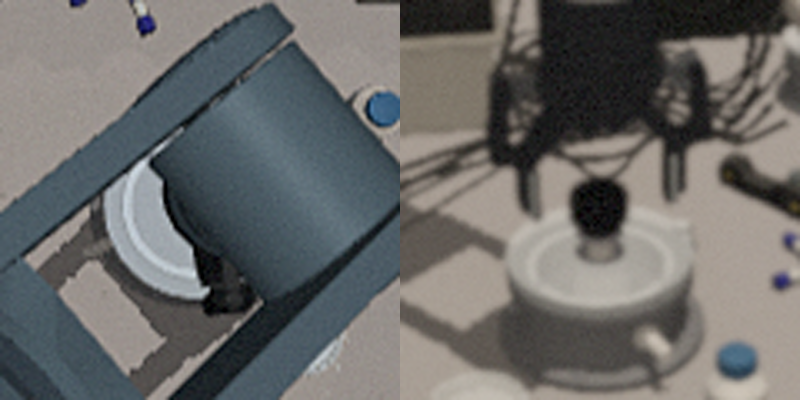

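```bash
python3 -c "
from h import *
f=lambda X:((proj('side',X)-np.array([196,155]))*400/120).round(1)
s=bot.read_state();R=Ro.from_rotvec(s['ee_rot']).as_matrix();
for x in(-57,-42.7,42.7,57):
  for y in(-11,11): print(x,y,f(s['eef_pos']+R@np.array([x,y,-2.2])))
print('knob top/bot',f([442.5,-367.8,115]),f([442.5,-367.8,92]),f([442.5,-367.8,103]))
for y in(-360,-375):print(f([442.5,y,103]), f([442.5,y,66]))
im=cv2.imread('pics/c_side3.png');cv2.imwrite('pics/c3b.png',cv2.resize(im[130:330,80:310],(690,600)))
"
```

```text
-57 -11 [116.2 208.9]
-57 11 [121.8 225.8]
-42.7 -11 [137.5 206. ]
-42.7 11 [143.5 222.8]
42.7 -11 [261.6 189.2]
42.7 11 [269.9 205.3]
57 -11 [281.8 186.5]
57 11 [290.5 202.5]
knob top/bot [202.2 188.8] [203.  218.4] [202.6 204.3]
[200.8 198.4] [202.1 244.9]
[204.3 209.8] [205.5 256.7]
```

View pics/c3b.png

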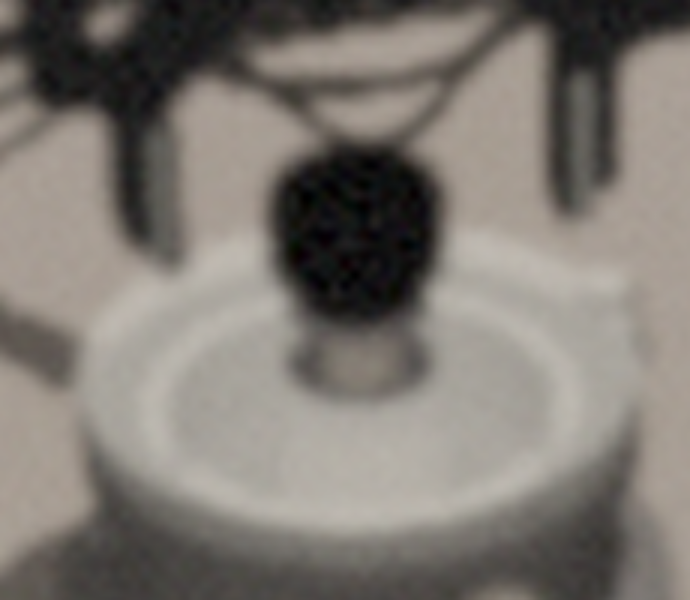

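Picture: the lid is flush and the knob (crop col 200, row 208) stands high above it on its stem. The fingers straddle it evenly in x, but y is less certain. I'll close lightly at two yaws and let compliance centre the jaws, which locates the axis.

```bash
python3 -m creep '[[60,-0.6,0,3,0,0,0],[45,-0.6,0,3,0,0,0],[30,-0.6,0,3,0,0,0],[30,-0.6,0,3,0,0,0],[30,-0.6,0,3,0,0,0],[30,-0.6,0,3,0,0,0],[30,-0.6,0,3,0,0,0],[30,-0.6,0,3,0,0,0]]' 20; python3 -c "
from h import *
st()"
```

```text
clock: 9.1
eef_pos: [441.5, -367.9, 96.8]
ee_rot: [3.139, 0.102, -0.002]
force: [-6.0, 1.2, 2.9]
opening: 39.1
t 9.1 pos [ 441.5 -367.9   96.8] yaw 3.7 q6 -55.3 F [-6.   1.2  2.9] Ftool [-5.9 -1.6 -2.9] T [0.07 0.94 0.01] op 39.1
```

```bash
python3 -m creep '[[60,0,0,0,0,0,0],[85,0,0,0,0,0,0],[85,0,0,0,0,0,-7],[85,0,0,0,0,0,-14],[85,0,0,0,0,0,-21],[85,0,0,0,0,0,-28],[85,0,0,0,0,0,-35],[85,0,0,0,0,0,-42],[85,0,0,0,0,0,-49],[85,0,0,0,0,0,-56],[85,0,0,0,0,0,-63],[85,0,0,0,0,0,-70]]' 20; python3 -m creep '[[60,0,0,0,0,0,-7],[40,0,0,0,0,0,-13],[30,0,0,0,0,0,-13],[30,0,0,0,0,0,-13],[30,0,0,0,0,0,-13],[30,0,0,0,0,0,-13],[30,0,0,0,0,0,-13],[30,0,0,0,0,0,-13]]'; python3 -c "
from h import *
st();go(441.5,-367.9,96)"
```

```text
clock: 10.1
eef_pos: [441.8, -367.9, 96.8]
ee_rot: [2.507, 1.893, -0.001]
force: [0.7, 0.2, 0.4]
opening: 85.3
clock: 10.77
eef_pos: [442.0, -365.9, 97.0]
ee_rot: [-2.278, -2.159, -0.002]
force: [0.2, 8.1, 6.2]
opening: 39.7
t 10.77 pos [ 442.  -365.9   97. ] yaw 86.9 q6 -138.5 F [0.2 8.1 6.2] Ftool [ 8.1 -0.3 -6.2] T [ 1.28  0.03 -0.08] op 39.7
delta tool [-2.  -0.4  1. ] yaw 86.9 tilt 0.16 q6 -138.5
```

```bash
python3 -m creep '[[60,0.2,0.5,0,0,0,0],[85,0.2,0.5,0,0,0,0],[85,0.2,0.5,0,0,0,7],[85,0.2,0.5,0,0,0,14],[85,0.2,0.5,0,0,0,21],[85,0.2,0.5,0,0,0,28],[85,0.2,0.5,0,0,0,35],[85,0.2,0.5,0,0,0,42],[85,0.2,0.5,0,0,0,49],[85,0.2,0.5,0,0,0,56],[85,0.2,0.5,0,0,0,63],[85,0.2,0.5,0,0,0,70]]' 20; python3 -c "
from h import *
st();go(441.5,-365.7,96,np.radians(-12))
im=capture('side'); cv2.imwrite('pics/side4.png',cv2.resize(im[185:245,226:296],(700,600),interpolation=cv2.INTER_CUBIC))"
```

```text
clock: 11.77
eef_pos: [442.6, -366.1, 97.0]
ee_rot: [-3.107, -0.45, 0.0]
force: [-1.0, 0.0, -0.6]
opening: 85.1
t 11.77 pos [ 442.6 -366.1   97. ] yaw 16.5 q6 -68.0 F [-1.   0.  -0.6] Ftool [-1.  -0.3  0.6] T [0.02 0.   0.02] op 85.1
delta tool [-0.9 -0.7  1. ] yaw 16.5 tilt 0.13 q6 -68.0
rotvec deg [-0.1  0.  28.5]
```

View pics/side4.png

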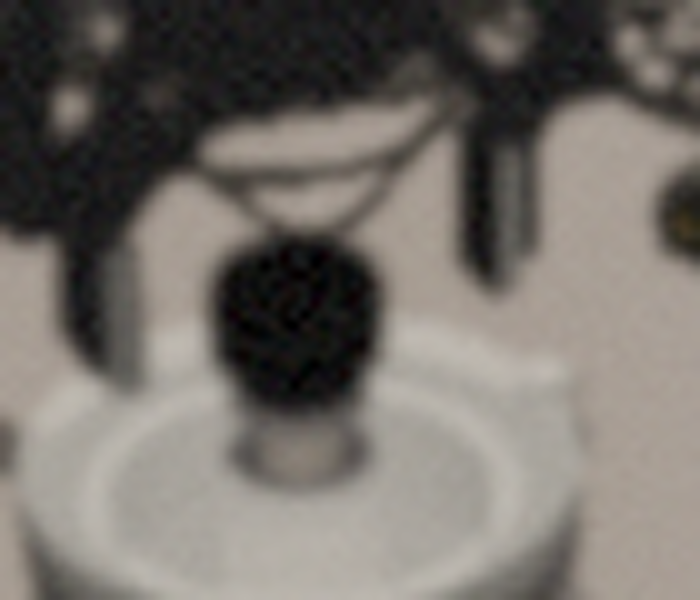

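```bash
python3 -m creep '[[85,-0.9,-0.7,0,0,0,7],[85,-0.9,-0.7,0,0,0,14],[65,-0.9,-0.7,0,0,0,21],[50,-0.9,-0.7,0,0,0,28],[30,-0.9,-0.7,0,0,0,28],[30,-0.9,-0.7,0,0,0,28],[30,-0.9,-0.7,0,0,0,28],[30,-0.9,-0.7,0,0,0,28],[30,-0.9,-0.7,0,0,0,28]]' 20; python3 -c "
from h import *
st();go(441.5,-365.7,97)"
```

```text
clock: 12.57
eef_pos: [441.1, -365.8, 97.1]
ee_rot: [-3.123, 0.324, 0.002]
force: [-4.5, -0.2, 3.2]
opening: 39.4
t 12.57 pos [ 441.1 -365.8   97.1] yaw -11.8 q6 -39.7 F [-4.5 -0.2  3.2] Ftool [-4.4  1.2 -3.2] T [0.14 0.68 0.04] op 39.4
delta tool [ 0.3 -0.2  0.1] yaw -11.8 tilt 0.14 q6 -39.7
```

```bash
python3 -m creep '[[30,0,0,-0.1,0,0,-7],[30,0,0,-0.2,0,0,-14],[30,0,0,-0.3,0,0,-21],[30,0,0,-0.4,0,0,-28],[30,0,0,-0.6,0,0,-35],[30,0,0,-0.7,0,0,-42],[30,0,0,-0.8,0,0,-49],[30,0,0,-0.9,0,0,-56],[30,0,0,-1,0,0,-63],[30,0,0,-1.2,0,0,-70],[30,0,0,-1.3,0,0,-77],[30,0,0,-1.4,0,0,-84]]' 20; python3 -c "
from h import *
st()"
```

```text
clock: 13.57
eef_pos: [441.4, -365.6, 98.4]
ee_rot: [-2.53, -1.858, -0.001]
force: [-0.6, 0.3, -0.0]
opening: 39.1
t 13.57 pos [ 441.4 -365.6   98.4] yaw 72.6 q6 -124.1 F [-0.6  0.3 -0. ] Ftool [ 0.1 -0.7  0. ] T [ 0.16  0.09 -0.05] op 39.1
```

```bash
python3 -m creep '[[30,0,0,-0.1,0,0,-7],[30,0,0,-0.2,0,0,-14],[30,0,0,-0.3,0,0,-21],[30,0,0,-0.3,0,0,-28],[30,0,0,-0.3,0,0,-35],[30,0,0,-0.3,0,0,-40],[30,0,0,-0.3,0,0,-40]]' 20; python3 -c "
from h import *
st()"; python3 -m creep '[[30,0,0,1,0,0,0],[30,0,0,2,0,0,0],[30,0,0,3,0,0,0],[30,0,0,3,0,0,0]]' 20; python3 -c "
from h import *
st()"
```

```text
clock: 14.15
eef_pos: [441.3, -365.3, 98.2]
ee_rot: [-1.737, -2.615, -0.003]
force: [-0.4, -1.1, -1.8]
opening: 39.4
t 14.15 pos [ 441.3 -365.3   98.2] yaw 112.8 q6 -164.4 F [-0.4 -1.1 -1.8] Ftool [-0.8 -0.8  1.8] T [-0.03  0.13 -0.03] op 39.4
clock: 14.48
eef_pos: [441.3, -365.3, 94.9]
ee_rot: [-1.738, -2.614, -0.003]
force: [-0.9, -0.8, -0.5]
opening: 39.4
t 14.48 pos [ 441.3 -365.3   94.9] yaw 112.8 q6 -164.3 F [-0.9 -0.8 -0.5] Ftool [-0.4 -1.1  0.5] T [-0.11  0.07  0.02] op 39.4
```

The fingers now carry the screw's weight and it lowers freely, so the thread has dropped. I'll lower it the rest of the way onto the next thread.

```bash
python3 -m creep '[[30,0,0,1,0,0,0],[30,0,0,2,0,0,0],[30,0,0,2.4,0,0,0],[30,0,0,2.4,0,0,0],[30,0,0,2.4,0,0,0]]' 20; python3 -c "
from h import *
st()
for n in('top','side'):
    im=capture(n)
    c=(314,232) if n=='top' else (256,215)
    a=cv2.resize(im[c[1]-40:c[1]+40,c[0]-40:c[0]+40],(400,400),interpolation=cv2.INTER_CUBIC)
    if n=='top':b=a
cv2.imwrite('pics/c5.png',np.hstack([b,a]))
"
```

```text
clock: 14.9
eef_pos: [441.4, -365.4, 93.3]
ee_rot: [-1.739, -2.614, -0.003]
force: [-3.4, 2.5, 6.0]
opening: 39.0
t 14.9 pos [ 441.4 -365.4   93.3] yaw 112.7 q6 -164.3 F [-3.4  2.5  6. ] Ftool [ 3.6 -2.2 -6. ] T [0.34 0.57 0.07] op 39.0
```

View pics/c5.png

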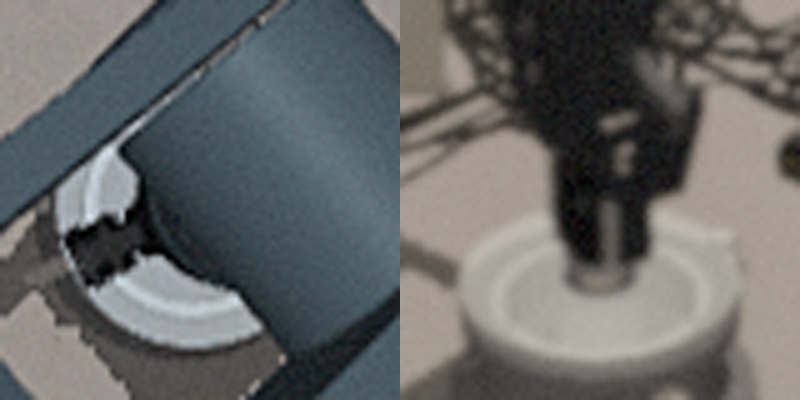

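```bash
python3 -m creep '[[30,0,0,0.1,0,0,7],[30,0,0,0.2,0,0,14],[30,0,0,0.3,0,0,21],[30,0,0,0.4,0,0,28],[30,0,0,0.6,0,0,35],[30,0,0,0.7,0,0,42],[30,0,0,0.8,0,0,49],[30,0,0,0.9,0,0,56],[30,0,0,1,0,0,63],[30,0,0,1.2,0,0,70],[30,0,0,1.3,0,0,77],[30,0,0,1.4,0,0,84]]' 20; python3 -c "
from h import *
st()"
```

```text
clock: 16.0
eef_pos: [441.3, -365.7, 92.1]
ee_rot: [-3.043, -0.77, 0.001]
force: [-1.9, -1.8, 0.8]
opening: 39.0
t 16.0 pos [ 441.3 -365.7   92.1] yaw 28.4 q6 -79.9 F [-1.9 -1.8  0.8] Ftool [-2.5  0.7 -0.8] T [-0.15  0.36  0.08] op 39.0
```

```bash
python3 -m creep '[[30,0,0,0.1,0,0,7],[30,0,0,0.2,0,0,14],[30,0,0,0.3,0,0,21],[30,0,0,0.4,0,0,28],[30,0,0,0.6,0,0,35],[30,0,0,0.7,0,0,42],[30,0,0,0.8,0,0,49],[30,0,0,0.9,0,0,56],[30,0,0,1,0,0,63],[30,0,0,1.2,0,0,70],[30,0,0,1.3,0,0,77],[30,0,0,1.4,0,0,84]]' 20; python3 -c "
from h import *
st()"; python3 -m creep '[[30,0,0,0.1,0,0,7],[30,0,0,0.2,0,0,14],[30,0,0,0.3,0,0,21],[30,0,0,0.4,0,0,28],[30,0,0,0.6,0,0,35],[30,0,0,0.7,0,0,42],[30,0,0,0.8,0,0,49],[30,0,0,0.9,0,0,56],[30,0,0,1,0,0,63],[30,0,0,1.2,0,0,70],[30,0,0,1.3,0,0,77],[30,0,0,1.4,0,0,84]]' 20; python3 -c "
from h import *
st()"
```

```text
clock: 17.0
eef_pos: [440.9, -365.7, 90.6]
ee_rot: [-2.773, 1.474, 0.004]
force: [-3.5, -0.4, -0.0]
opening: 39.2
t 17.0 pos [ 440.9 -365.7   90.6] yaw -56.0 q6 4.4 F [-3.5 -0.4 -0. ] Ftool [-1.6  3.1  0. ] T [-0.01  0.4   0.11] op 39.2
clock: 18.0
eef_pos: [440.8, -365.3, 89.2]
ee_rot: [1.066, -2.954, -0.006]
force: [-1.8, 1.4, 0.5]
opening: 39.1
t 18.0 pos [ 440.8 -365.3   89.2] yaw -140.3 q6 88.8 F [-1.8  1.4  0.5] Ftool [ 0.5  2.2 -0.5] T [0.15 0.26 0.05] op 39.1
```

```bash
python3 -m creep '[[30,0,0,0.1,0,0,7],[30,0,0,0.2,0,0,14],[30,0,0,0.3,0,0,21],[30,0,0,0.4,0,0,28],[30,0,0,0.6,0,0,35],[30,0,0,0.7,0,0,42],[30,0,0,0.8,0,0,49],[30,0,0,0.9,0,0,56],[30,0,0,1,0,0,63],[30,0,0,1.2,0,0,70],[30,0,0,1.2,0,0,75],[30,0,0,1.2,0,0,75]]' 20; python3 -c "
from h import *
st()"; python3 -m creep '[[50,0,0,-1,0,0,0],[70,0,0,-2,0,0,0],[85,0,0,-2,0,0,0],[85,0,0,-2,0,0,-7],[85,0,0,-2,0,0,-14],[85,0,0,-2,0,0,-21],[85,0,0,-2,0,0,-28],[85,0,0,-2,0,0,-35],[85,0,0,-2,0,0,-42],[85,0,0,-2,0,0,-49],[85,0,0,-2,0,0,-56],[85,0,0,-2,0,0,-60]]' 20; python3 -c "
from h import *
st();go(441.3,-365.6,88)
im=capture('side'); cv2.imwrite('pics/side6.png',cv2.resize(im[185:245,226:296],(700,600),interpolation=cv2.INTER_CUBIC))"
```

```text
clock: 19.0
eef_pos: [441.2, -365.2, 88.1]
ee_rot: [-0.958, -2.99, -0.004]
force: [0.5, -0.3, -0.1]
opening: 39.3
t 19.0 pos [ 441.2 -365.2   88.1] yaw 144.5 q6 164.0 F [ 0.5 -0.3 -0.1] Ftool [-0.6  0.1  0.1] T [ 0.03 -0.12 -0.03] op 39.3
clock: 20.0
eef_pos: [441.3, -365.4, 90.3]
ee_rot: [0.678, -3.067, -0.005]
force: [-0.1, 0.6, 0.8]
opening: 84.7
t 20.0 pos [ 441.3 -365.4   90.3] yaw -155.1 q6 103.5 F [-0.1  0.6  0.8] Ftool [-0.2  0.5 -0.8] T [ 0.01  0.01 -0.02] op 84.7
delta tool [ 0.1 -0.2  2.3] yaw -155.1 tilt 0.17 q6 103.5
```

View pics/side6.png

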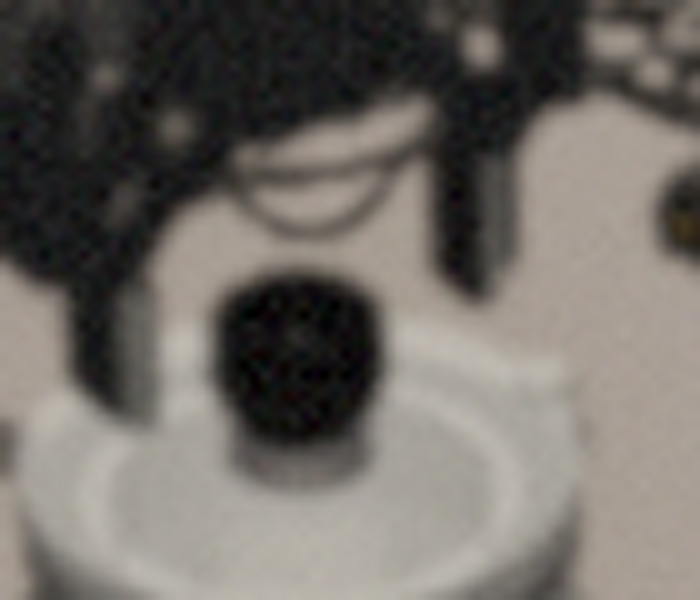

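The knob top has sunk about 36 px in this crop (≈9.5 mm), so lift is about 5 mm, as expected at ~5.24 rad. I'll regrip and turn the last 60°.

```bash
python3 -m creep '[[65,0,0,2.3,0,0,0],[50,0,0,2.3,0,0,0],[30,0,0,2.3,0,0,0],[30,0,0,2.3,0,0,0],[30,0,0,2.3,0,0,0],[30,0,0,2.3,0,0,0],[30,0,0,2.3,0,0,0]]' 20; python3 -c "
from h import *
st()";  python3 -m creep '[[30,0,0,0.1,0,0,7],[30,0,0,0.2,0,0,14],[30,0,0,0.3,0,0,21],[30,0,0,0.5,0,0,28],[30,0,0,0.6,0,0,35],[30,0,0,0.7,0,0,42],[30,0,0,0.8,0,0,49],[30,0,0,0.9,0,0,56],[30,0,0,1,0,0,60],[30,0,0,1,0,0,60],[30,0,0,1,0,0,60],[30,0,0,1,0,0,60]]' 25; python3 -c "
from h import *
st()
for n in('top','side'):
    im=capture(n)
    c=(314,232) if n=='top' else (256,215)
    a=cv2.resize(im[c[1]-60:c[1]+60,c[0]-60:c[0]+60],(400,400),interpolation=cv2.INTER_CUBIC)
    if n=='top':b=a
cv2.imwrite('pics/c7.png',np.hstack([b,a]))
"
```

```text
clock: 20.63
eef_pos: [441.1, -365.4, 88.0]
ee_rot: [0.68, -3.066, -0.005]
force: [-2.0, -0.5, 1.8]
opening: 39.3
t 20.63 pos [ 441.1 -365.4   88. ] yaw -155.0 q6 103.5 F [-2.  -0.5  1.8] Ftool [ 2.   0.4 -1.8] T [ 0.01  0.29 -0.02] op 39.3
clock: 21.63
eef_pos: [441.1, -365.5, 87.1]
ee_rot: [-0.941, -2.995, -0.003]
force: [-0.8, 0.4, 0.8]
opening: 39.5
t 21.63 pos [ 441.1 -365.5   87.1] yaw 145.1 q6 163.3 F [-0.8  0.4  0.8] Ftool [ 0.9 -0.1 -0.8] T [-0.05  0.12 -0.03] op 39.5
```

View pics/c7.png

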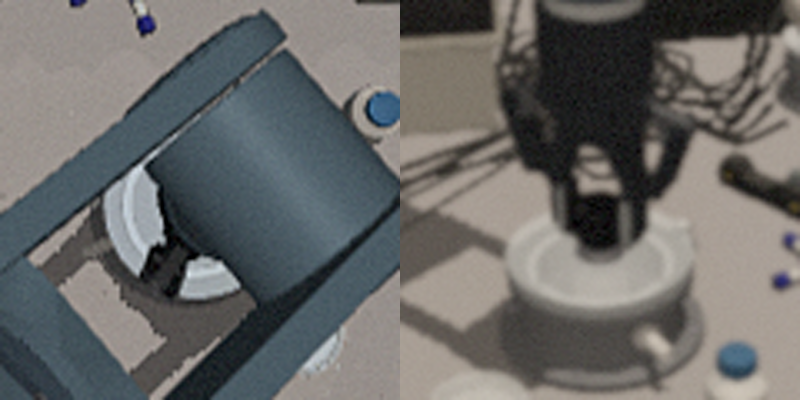

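```bash
python3 -c "
from h import *
print(bot.finish_job()); st()"
```

```text
the job is handed in; nothing more can be done
None
the job is handed in; nothing more can be done
```

The lid is pressed home and the hand screw is started one turn. I handed the job in at about 21.7 s with the fingers still gripping the knob; no verdict was reported.

- **Lid:** I pressed it on both sides of the knob. It stopped moving at about 34 N, and the picture shows it flush on the rim.
- **Finding the thread:** I read the knob's dot in the first picture, which put the screw at about 1.68 rad. I then turned the knob back about 125°, to about −0.49 rad. The fingers took the screw's weight and it lowered freely about 5 mm onto the next thread.
- **Starting the screw:** I turned it forward about 388° in all, with one regrip, following it down.

**Last checks**
- **Turn and lift:** The screw is at about 6.28 rad by adding up the wrist angles. The washer is about 4 to 5 mm above the lid, judging by finger height and the picture.
- **Grip:** The fingers are closed on the knob at 39.5 mm, with the grip set to 25 N. The outside force is under 1 N.
- **Things nearby:** The bottle and the parts of the dish in view look undisturbed. I did not check the tweezers again after the start.

**Disagreed or not confirmed**
- **Knob position:** The side camera put the knob about 10 mm off in y compared with the top camera. Closing the jaws on it agreed with the top camera.
- **Final angle:** The arm hid the knob's dot from the top camera and it did not show from the side. The final angle therefore rests on the dot reading at the start plus the wrist angles, and slip in the grip was not ruled out directly.

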